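Mix a bottle of model paint on the vortex mixer

ROBOT

A 6-joint arm with a two-finger parallel gripper is mounted at the origin on the work surface. World frame = base frame: x ahead of the robot, y to its left, z up, the work surface at z = 0. Lengths are in m, angles in rad, forces in N, time in s.
With the tool pointing down it reaches from about 0.35 to 1 m from the base axis. Payload 7.1 kg.
Tool frame: the origin (TCP) lies midway between the tips of the shut fingers; the grasp point (between the pads) lies 19 mm behind it; z points along the fingers, y is the direction in which the jaws open and shut (so a half turn about z gives the same grasp; the last joint's range is limited). The gripper opens to 85 mm and grips with 20 to 120 N. Pads are 22 mm wide; open, the fingers measure 114 mm over their backs; the gripper's body (76 mm by 85 mm) begins 54 mm behind the grasp point. The pads swing forward as they close: fully open they stand 13 mm farther back than shut.
Start: joints at [-0.019, 0.423, 1.63, -0, 1.089, -0.019], TCP at [0.625, 0, 0.231] pointing down, gripper open.
Joint ranges: [-3, 3], [-0.9, 2.11], [0.09, 2.58], [-1.31, 4.45], [0.11, 2.69], [-2.54, 2.54]. Speed limits (rad/s): [2.39, 2.39, 3.01, 3.14, 3.14, 3.14].

INTERFACE

Orientations are given as a 3x3 rotation matrix whose columns are the frame's x, y, z axes.
In Python, from workcell import get_state, grab_frame, calibration, job_done gives the robot as it stands.
- The arm moves only by the tool step_arm, never from a script. Its argument "plan" is a list of rows, each an object with "gripper": the finger opening in cm, from 0 to 8.54; "slide": the shift along the tool's x, y, z in cm, a list of three; "angular": the turn, a rotation vector about the tool's x, y, z in rad, a list of three. A call has 1 to 12 rows; each row is the pose to reach, as a shift and turn from the pose commanded when the call began, along the tool's axes at that moment; what a row does not reach only later rows make up. A row lasts 1/12 s, in which the tool goes at most 41.7 mm and 7.16 degrees, less where a joint would pass 70% of its speed; a pose out of reach is approached as far as the arm can. A call with a gripper value outside its range is refused whole. The fingers move at their own pace and stop on an object; "squeeze" is the grip in N (left out, the last holds). Time passes only in rows, so rows that repeat a pose let the fingers close. It gives the time, the measured TCP pose, the force and the opening at its end, in the units of the state.
- get_state(): the state, without advancing time (a new reading comes with each control period).
- grab_frame(name): name is "scene" or "side" or "wrist"; returns the picture (384x512x3 uint8, blue, green, red); there is no depth.
- calibration(name): a dict with "fovy" (degrees; the focal length in pixels is half the picture's height over the tangent of half this angle, whatever the lens; pixels are square), "cx", "cy" (the principal point, pixels), "dist" ([k1, k2, p1, p2, k3] as OpenCV has them; the pictures are not rectified), "rvec" (rotation vector, rad) and "tvec" (3), from world to camera coordinates, as OpenCV has them. Camera axes: x right, y down, z forward; pixel columns grow to the right and rows downward; lengths in m; the calibration is good to about 2 mm. A picture is of the moment at which its call begins: read the wrist's pose just before it. calibration takes no time and is no camera call; for the wrist camera it gives the pose at the moment of the call.
- job_done(): hands the job in, once; it reports no verdict.
The state is a dict: "clock": time; "qpos": joint angles; "dq": joint speeds; "joint_torque": joint torques, N m; "ee_pos": TCP position; "tcp_rot": TCP orientation; "contact_force": force on the tool from outside, world axes, zero at the start; "moment": the same for the moment, N m; "finger_gap": opening from 0.0 (shut) to 1.0 (fully open).
Only numpy, scipy, OpenCV 4.12 (cv2) and the standard library are available. Lean on these libraries where they do the work, as an engineer would, in place of code of your own. Each camera call takes 0.05 s, during which the arm holds its last target. There are 200 camera calls.

TASK

Press the start button of the small paint mixer all the way down and let it spring back up. Then take the straight-sided paint bottle (the middle one in width of the three paint containers, with the flat screw cap), stand it upright in the sprung cup on top of the mixer, and push it down until the cup reaches the bottom of its travel. Finish while still holding the bottle pressed down like that; do not let go, and leave the other things on the table where they are.

Things in the scene. Friction and masses are not known exactly. Their poses are not given: they have to be found in the camera images.
- mixer: vortex paint mixer, fixed: white housing 165 deep (x) by 125 wide (y). Origin under its centre, on the mat; front is -x, z up, yaw up to 0.35 rad. Rear part (its x from -22 mm) 94 high with the sprung cup on top; in front a low panel 55 to 69 high, rising 12 degrees to the rear, with the start button in the left half (+y) and a speed knob 26 across, 13 high, in the right half, 60 from the button
- start_button (a joint): spring push button, round, grey, 24 across in a black collar 40 across: 0 = up, 0.005 m = fully down (takes about 5 N); springs back when released. It moves square to the panel, 12 degrees off vertical, so pushing straight down works
- start_button_top (a point): centre of the button's top face, 9 mm proud of its collar when up; it moves with the button
- cup (a joint): downward travel of the mixer's spring-mounted cup: 0 = up, 0.010 m = bottom of its travel, against a stop. The spring takes about 3.5 N to start and 9.5 N at the bottom; the bottle's own weight does not push it down
- cup_floor (a point): centre of the cup's inner floor, 119 above the mixer's origin when the cup is up, moving with the cup. The cup is a round black rubber ring 64 across outside; its bore is 47 across, flaring to 58 at the rim; the rim is 12 above this floor. The axis is vertical
- jar: the paint bottle to mix: white plastic round bottle with paper label, straight sides 42 across up to 60 high, then a shoulder and a flat black ribbed screw cap 33 across, 84 high overall; the foot is bevelled to 32 across over its lowest 6 mm. About 0.12 kg. Origin at the centre of its underside, z up through the cap. Stands on the mat
- squat_pot: bystander: wide low paint pot, 62 across, 50 high, white with flat black cap. Origin under its centre. Leave alone
- dropper: bystander: slim dropper bottle, 27 across, 80 high, white with pointed black nozzle. Origin under its centre. Leave alone
- tape_measure: bystander: tape measure, 62 x 30 x 58 high, yellow and black. Origin under its centre. Leave alone
- knife: bystander: craft knife lying flat, about 150 long, 20 wide, 11 high. Origin under its handle's centre. Leave alone
- bench_block: bystander: little stepped wooden bench of the model, 52 x 42 x 26 high. Origin on its underside. Leave alone
- glue_bottle: bystander: tall glue bottle with a pointed nozzle, 68 across, 205 high. Origin under its centre. Leave alone
- mat: green cutting mat under everything, fixed, 600 x 900, 3 thick; its top is 3 mm above the table. Origin under its centre
Mind the look-alikes: they are no part of the job. What is shaped like the jar but blue is not meant.

How it is judged:
On the way, in this order (a step that is already met when the one before it is completed fails the run):
1. the start button is pressed all the way down (value of joint start_button above 0.004 m), for 0.05 s.
2. the start button is let go and springs back (value of joint start_button below 0.001 m), for 0.1 s.
3. the paint bottle stands in the mixer's cup (horizontal distance between jar and cup_floor below 0.006 m and z of jar in the frame of cup_floor between -0.003 and 0.004 m and angle between jar's own z axis and vertical below 0.12 rad), for 0.1 s.
At the end, for the whole second after the job is handed in: The bottle stands upright (within 0.12 rad) with its foot on the cup's floor (within 4 mm, and 6 mm of centre); the gripper's fingers hold or push it so that the cup is down by more than 8.5 of its 10 mm and the bottle bears on it with more than 5 N, still; the start button is up again (all of step 3 and value of joint cup above 0.0085 m and contact force between jar and mixer above 5 N and contact force between the fingers and jar above 2 N and value of joint start_button below 0.001 m and linear speed of jar below 0.02 m/s); the arm keeps its last pose, push and grip.
It fails at once if one of the bystanders is moved by more than 30 mm (distance of any of squat_pot, dropper, tape_measure, knife, bench_block, glue_bottle from where it was at the start of the episode above 0.03 m).
It also fails if it takes over 58 s, if anything falls off the work surface, if the arm or the gripper's body presses on something with over 40 N, if the wrist force passes 120 N, or if a joint passes its speed limit or range.

## Working session

There is one attempt and no reset: what is moved stays moved. The work goes in short steps, Python scripts to look and compute and a tool call to move; the robot and the scene stay as the last step left them, time stands still between calls to the robot, and variables do not carry over. Pictures are saved under pics/ and viewed, about 8 in all and at most 12, crops included, and the job is handed in when it is done.

Besides the shell and the picture viewer there is one more tool, called after "Call:" as name(argument=value, ...), one argument or row to a line, values as JSON. step_arm: Moves the arm, as the interface text tells. Its arguments: {"type":"object","properties":{"plan":{"type":"array","items":{"type":"object","properties":{"gripper":{"type":"number"},"slide":{"type":"array","items":{"type":"number"}},"angular":{"type":"array","items":{"type":"number"}}}}},"squeeze":{"type":"number"}},"required":["plan"]}

```bash
mkdir -p pics; cat > h.py <<'E'
import numpy as np, cv2
from workcell import *
def K(c):
    f=192/np.tan(np.radians(c['fovy'])/2); return np.array([[f,0,c['cx']],[0,f,c['cy']],[0,0,1.]])
def ray(c,uv):
    p=cv2.undistortPoints(np.array([[uv]],float),K(c),np.array(c['dist']))[0,0]
    R=cv2.Rodrigues(np.array(c['rvec'],float))[0]; t=np.array(c['tvec'],float).ravel()
    return -R.T@t, R.T@np.array([p[0],p[1],1])
def onz(c,uv,z):
    o,d=ray(c,uv); return o+d*(z-o[2])/d[2]
def tri(c1,a,c2,b):
    o1,d1=ray(c1,a);o2,d2=ray(c2,b)
    s=np.linalg.lstsq(np.c_[d1,-d2],o2-o1,rcond=None)[0]
    p,q=o1+s[0]*d1,o2+s[1]*d2; return (p+q)/2,np.linalg.norm(p-q)
def proj(c,P):
    return cv2.projectPoints(np.array([P],float),np.array(c['rvec'],float),np.array(c['tvec'],float),K(c),np.array(c['dist']))[0][0,0]
E
python3 - <<'E'
from h import *
s=get_state(); print(s)
for n in ['scene','side','wrist']:
    c=calibration(n); print(n,c, ray(c,(256,192)))
    cv2.imwrite(f'pics/{n}0.png',grab_frame(n))
a=[cv2.imread(f'pics/{n}0.png') for n in ['scene','side']]
E
```

```text
{'clock': 0.0, 'qpos': array([-1.89941920e-02,  4.23851751e-01,  1.63072826e+00, -3.04373635e-05,
        1.08860054e+00, -1.90448523e-02]), 'dq': array([ 0.00181024, -0.00056883, -0.00029115, -0.00050067, -0.00064635,
       -0.00052983]), 'joint_torque': array([ 6.87376578e-04, -5.57382560e+01, -2.81743366e+01,  7.52266601e-05,
        7.21184188e-03,  1.02962622e-05]), 'ee_pos': array([6.24429717e-01, 3.20639570e-05, 2.30523854e-01]), 'tcp_rot': array([[-6.47936212e-05,  9.99998737e-01, -1.58811483e-03],
       [ 9.99999998e-01,  6.47987799e-05,  3.19686175e-06],
       [ 3.29976562e-06, -1.58811462e-03, -9.99998739e-01]]), 'contact_force': array([-0.68466689, -0.03329361,  0.1382699 ]), 'moment': array([-0.0286902 ,  0.02456515, -0.01848846]), 'finger_gap': 1.0003779680917693}
scene {'fovy': 43.361407539758204, 'cx': 260.14375008751574, 'cy': 189.6401211048762, 'dist': array([-0.13291215,  0.        ,  0.        ,  0.        ,  0.        ]), 'rvec': array([ 1.74450786,  2.00359587, -0.64659615]), 'tvec': array([ 0.2016824 , -0.38561589,  1.92687508])} (array([ 1.45454146, -0.00325485,  1.33660822]), array([-0.57467217, -0.08755229, -0.81374688]))
side {'fovy': 44.05970267632706, 'cx': 259.2942528060903, 'cy': 190.6613776919612, 'dist': array([0.03167037, 0.        , 0.        , 0.        , 0.        ]), 'rvec': array([ 2.37973071, -0.62665964,  0.21990349]), 'tvec': array([-0.57137272,  0.17222806,  1.29284958])} (array([ 0.16173431, -0.88755346,  1.10167154]), array([ 0.30344831,  0.56009701, -0.7708869 ]))
wrist {'fovy': 70.35899966594833, 'cx': 256.41839636399766, 'cy': 195.1667460890738, 'dist': array([-0.03064233,  0.        ,  0.        ,  0.        ,  0.        ]), 'rvec': array([-2.83633224e+00,  4.25726090e-04,  6.27237932e-04]), 'tvec': array([-0.62368514, -0.03836006,  0.38040347])} (array([0.62385787, 0.07751601, 0.37410436]), array([-0.0020106 , -0.28945225, -0.95726218]))
```

View pics/scene0.png

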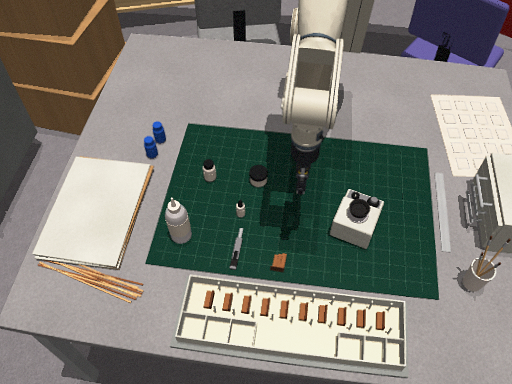

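View pics/side0.png

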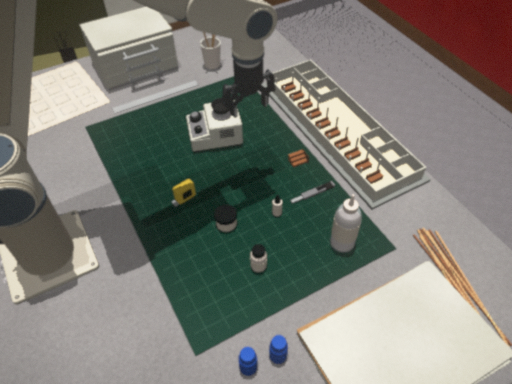

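The scene view shows three white containers: (209,170), the wide pot at (258,176) and the slim dropper at (240,209). The mixer is at (358,215), and blue look-alikes are at (150,148) and (159,132). In the side view the jar candidate is at (258,258), the pot at (227,218), the dropper at (277,206) and the mixer at (215,127). The one at (209,170) / (258,258) fits: white, middle width, flat cap. I'll confirm it with enlarged crops.

```bash
python3 - <<'E'
from h import *
a=cv2.imread('pics/scene0.png');b=cv2.imread('pics/side0.png')
z=lambda im,x,y,w,h:cv2.resize(im[y:y+h,x:x+w],(400,300),interpolation=cv2.INTER_CUBIC)
m=np.vstack([np.hstack([z(a,180,145,80,60),z(b,220,220,80,60)]),np.hstack([z(a,320,180,80,60),z(b,175,85,80,60)])])
cv2.imwrite('pics/crop1.png',m)
cs,cd=calibration('scene'),calibration('side')
for n,p,q in [('jar cap',(209,163),(258,250)),('cup',(360,208),(222,106))]:
    print(n,tri(cs,p,cd,q))
E
```

```text
jar cap (array([ 0.47375365, -0.31276002,  0.08135738]), np.float64(0.0050120618684885085))
cup (array([0.62094209, 0.18275378, 0.12834539]), np.float64(0.009421468922802123))
```

View pics/crop1.png

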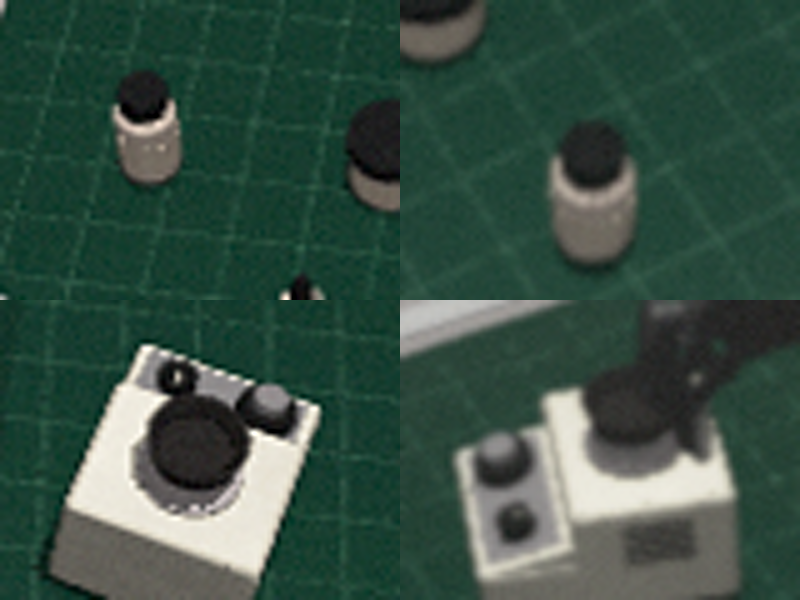

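The crops confirm the white bottle with the flat black cap. The button top is near scene (374.5,199) / side (195.6,114), and the knob near scene (355.5,195) / side (198,129).

```bash
python3 - <<'E'
from h import *
cs,cd=calibration('scene'),calibration('side')
for n,p,q,z in [('btn',(374.3,198.7),(195.6,113.6),.078),('knob',(355.5,194.6),(198,129),.078),('cup',(359.8,208),(221,106),.134),('jarcap',(208.8,164),(258.2,250.5),.087)]:
    print(n,*tri(cs,p,cd,q),onz(cs,p,z),onz(cd,q,z))
E
```

```text
btn [0.5501223 0.2347307 0.0876634] 0.00743609887478163 [0.53968069 0.23942384 0.078     ] [0.55510275 0.24079233 0.078     ]
knob [0.53166888 0.17741895 0.0744976 ] 0.005169420566457613 [0.53187908 0.17883778 0.078     ] [0.53135265 0.17072763 0.078     ]
cup [0.61909928 0.18342795 0.12747768] 0.006414936624287869 [0.62077959 0.18483278 0.134     ] [0.6170553  0.17239314 0.134     ]
jarcap [ 0.47484751 -0.31295839  0.0778819 ] 0.0037247996134914087 [ 0.48050923 -0.30939639  0.087     ] [ 0.47297419 -0.31977539  0.087     ]
```

Call:
step_arm(
  plan=[
    {"slide": [4, -1, 0], "gripper": 0},
    {"slide": [8, -2, 0], "gripper": 0},
    {"slide": [12, -3, 0], "gripper": 0},
    {"slide": [16, -4, 0], "gripper": 0},
    {"slide": [20, -5.5, 0], "gripper": 0},
    {"slide": [22, -5.5, 0], "gripper": 0},
    {"slide": [22, -5.5, 0], "gripper": 0},
    {"slide": [22, -5.5, 0], "gripper": 0},
  ],
)

```text
validation failed for argument at $.pl...
```

```bash
cat > w.py <<'E'
from h import *
import sys,pickle
s=get_state();c=calibration('wrist');im=grab_frame('wrist')
cv2.imwrite(f'pics/{sys.argv[1]}.png',im);pickle.dump(c,open(f'{sys.argv[1]}.pkl','wb'))
print(s['clock'],s['ee_pos'],s['contact_force'],s['finger_gap'],np.round(s['tcp_rot'],3).tolist())
E
python3 w.py w1; python3 - <<'E'
from h import *; import pickle
c=pickle.load(open('w1.pkl','rb'))
for P in [(.55,.237,.078),(.619,.18,.134)]: print(proj(c,P))
E
```

```text
0.15 [6.24580516e-01 3.01750538e-05 2.30740569e-01] [0.07904604 0.71651279 0.13933597] 0.9991011495389923 [[0.0, 1.0, -0.001], [1.0, -0.0, 0.0], [0.0, -0.001, -1.0]]
[173.64504609 -74.86827724]
[249.8424953 -33.0023349]
```

View pics/w1.png

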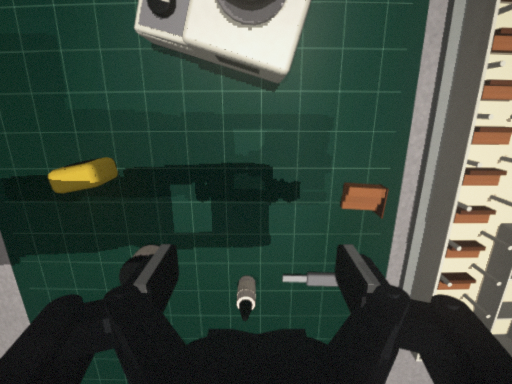

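The move was refused, probably because every row needs "angular", so this picture is from the start pose with the mixer only partly visible at the top. Retrying the move.

Call:
step_arm(
  plan=[
    {"slide": [4, -1, 0], "angular": [0, 0, 0], "gripper": 0},
    {"slide": [8, -2, 0], "angular": [0, 0, 0], "gripper": 0},
    {"slide": [12, -3, 0], "angular": [0, 0, 0], "gripper": 0},
    {"slide": [16, -4, 0], "angular": [0, 0, 0], "gripper": 0},
    {"slide": [20, -5.5, 0], "angular": [0, 0, 0], "gripper": 0},
    {"slide": [22, -5.5, 0], "angular": [0, 0, 0], "gripper": 0},
    {"slide": [22, -5.5, 0], "angular": [0, 0, 0], "gripper": 0},
    {"slide": [22, -5.5, 0], "angular": [0, 0, 0], "gripper": 0},
  ],
  squeeze=40,
)

```text
clock: 0.87
ee_pos: [0.5696, 0.2211, 0.2312]
tcp_rot: [[-0.003, 1.0, -0.0], [1.0, 0.003, -0.0], [-0.0, -0.0, -1.0]]
contact_force: [-0.5, -0.2, 0.0]
finger_gap: 0.003
```

```bash
python3 w.py w1b; python3 - <<'E'
from h import *; import pickle
c=pickle.load(open('w1b.pkl','rb'))
for P in [(.55,.237,.078),(.619,.18,.134)]: print(proj(c,P))
E
```

```text
0.8667 [0.56961588 0.22105213 0.23115037] [-0.453451   -0.16178311  0.03826728] 0.003321769155108267 [[-0.003, 1.0, -0.0], [1.0, 0.003, -0.0], [-0.0, -0.0, -1.0]]
[239.25832225 167.5598577 ]
[307.60003587 236.97749095]
```

View pics/w1b.png

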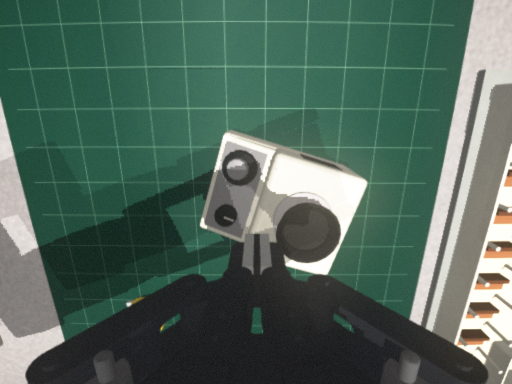

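The button is at about (239,165), the knob at (227,214) and the cup ring at about (308,229), all close to the predictions. I'll refine these by masks.

```bash
python3 - <<'E'
from h import *; import pickle
c=pickle.load(open('w1b.pkl','rb')); im=cv2.imread('pics/w1b.png'); g=cv2.cvtColor(im,6)
def blobs(mask,x0,y0,x1,y1,amin,z):
    m=np.zeros_like(mask);m[y0:y1,x0:x1]=mask[y0:y1,x0:x1]
    for k in cv2.findContours(m,cv2.RETR_EXTERNAL,cv2.CHAIN_APPROX_NONE)[0]:
        if cv2.contourArea(k)>amin:
            h=cv2.convexHull(k);e=cv2.minEnclosingCircle(h);f=cv2.fitEllipse(k)
            print(z,cv2.contourArea(k),np.round(e[0],1),round(e[1],1),np.round(f[0],1),np.round(f[1],1),onz(c,f[0],z)) 
dark=(g<75).astype(np.uint8)*255
print('cup');blobs(dark,268,190,345,268,800,.134)
print('collar');blobs(dark,215,140,265,192,300,.069)
lit=((g>75)).astype(np.uint8)*255
print('btn');blobs(lit,228,153,252,178,60,.078)
print('knob');blobs(dark,210,198,243,228,150,.075)
f=K(c)[0,0];print(f, f*.064/(.375-.134), f*.024/.30,f*.04/.31)
cv2.imwrite('pics/c2.png',cv2.resize(im[125:275,195:375],(720,600),interpolation=cv2.INTER_CUBIC))
E
```

```text
cup
0.134 1977.5 [301.3 243.6] 39.9 [301.1 237.3] [51.6 71.3] [0.61264193 0.17967158 0.134     ]
collar
0.069 892.5 [239.5 167.8] 17.6 [239.3 167.7] [33.5 34. ] [0.5495099  0.23497375 0.069     ]
btn
0.078 350.0 [239.5 166.5] 14.2 [238.4 167.1] [20.  24.8] [0.54907817 0.23754065 0.078     ]
knob
0.075 376.5 [225. 215.] 11.7 [225.2 215.2] [21.3 22.7] [0.53219658 0.17920151 0.075     ]
272.3842023574724 72.33439398704661 21.790736188597798 35.14634869128677
```

View pics/c2.png

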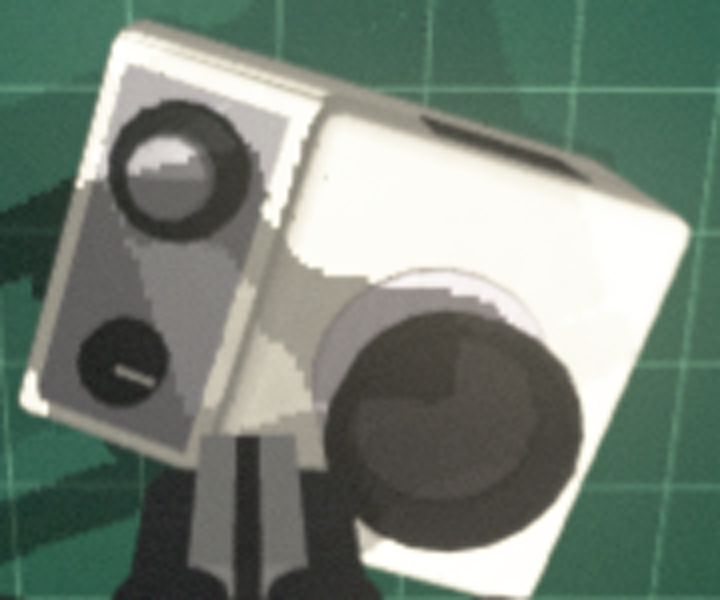

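The knob-to-button spacing measures 59 mm against 60 given, and the yaw is about -0.28. The cup rim circle in the crop centres on (454,431), which is pixel (308.5,232.8). I'll move over the button and descend.

Call:
step_arm(
  plan=[
    {"slide": [1.7, -2.1, 3], "angular": [0, 0, 0], "gripper": 0},
    {"slide": [1.7, -2.1, 6.5], "angular": [0, 0, 0], "gripper": 0},
    {"slide": [1.7, -2.1, 10], "angular": [0, 0, 0], "gripper": 0},
    {"slide": [1.7, -2.1, 13], "angular": [0, 0, 0], "gripper": 0},
    {"slide": [1.7, -2.1, 14.5], "angular": [0, 0, 0], "gripper": 0},
    {"slide": [1.7, -2.1, 14.5], "angular": [0, 0, 0], "gripper": 0},
    {"slide": [1.7, -2.1, 14.5], "angular": [0, 0, 0], "gripper": 0},
  ],
)

```text
clock: 1.5
ee_pos: [0.5484, 0.2349, 0.0853]
tcp_rot: [[0.002, 1.0, -0.003], [1.0, -0.002, -0.001], [-0.001, -0.003, -1.0]]
contact_force: [-2.5, -0.4, 2.2]
finger_gap: 0.005
```

```bash
python3 - <<'E'
from h import *; import pickle
c=pickle.load(open('w1b.pkl','rb'))
print(onz(c,(308.5,232.75),.134))
s=get_state();print(s['ee_pos'],s['contact_force'])
for n in ['scene','side']:
    im=grab_frame(n);cv2.imwrite(f'pics/{n}b.png',im)
E
```

```text
[0.61960165 0.18452644 0.134     ]
[0.54839184 0.23492448 0.08529188] [-2.46958781 -0.39422245  2.20275823]
```

Call:
step_arm(
  plan=[
    {"slide": [0.3, 0, 0.3], "angular": [0, 0, 0], "gripper": 0},
    {"slide": [0.3, 0, 0.5], "angular": [0, 0, 0], "gripper": 0},
    {"slide": [0.3, 0, 0.7], "angular": [0, 0, 0], "gripper": 0},
    {"slide": [0.3, 0, 0.7], "angular": [0, 0, 0], "gripper": 0},
  ],
)

```text
clock: 1.93
ee_pos: [0.5505, 0.2397, 0.0819]
tcp_rot: [[-0.0, 1.0, 0.003], [1.0, 0.0, -0.0], [-0.0, 0.003, -1.0]]
contact_force: [-5.0, -6.8, 21.8]
finger_gap: 0.001
```

```bash
python3 - <<'E'
from h import *
a=grab_frame('scene');b=grab_frame('side')
z=lambda im,x,y,w,h:cv2.resize(im[y:y+h,x:x+w],(400,300),interpolation=cv2.INTER_CUBIC)
cv2.imwrite('pics/crop3.png',np.hstack([z(a,330,165,80,60),z(b,165,80,80,60)]))
s=get_state();print(s['clock'],s['ee_pos'],s['contact_force'],s['moment'])
E
```

```text
2.0333 [0.55043298 0.23971415 0.08191161] [-4.3077554  -6.04985205 20.63046771] [-1.21611173  0.56900795 -0.05870161]
```

View pics/crop3.png

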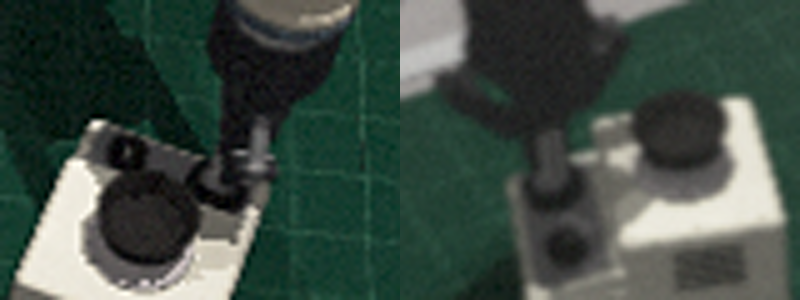

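The crop shows the shut fingers on the button and nothing else touching. The force rose to 21 N at z 0.082, about 5 mm below first contact at about 0.087, so the button is at its stop. Now retreat upward so it can spring back, then go to the jar.

Call:
step_arm(
  plan=[
    {"slide": [0, 0, -3], "angular": [0, 0, 0], "gripper": 0},
    {"slide": [0, 0, -7], "angular": [0, 0, 0], "gripper": 0},
    {"slide": [0, 0, -11], "angular": [0, 0, 0], "gripper": 0},
    {"slide": [0, 0, -15], "angular": [0, 0, 0], "gripper": 5},
    {"slide": [-3, -0.5, -17], "angular": [0, 0, 0], "gripper": 8.5},
    {"slide": [-7, -1, -17], "angular": [0, 0, 0], "gripper": 8.5},
    {"slide": [-11, -1.5, -17], "angular": [0, 0, 0], "gripper": 8.5},
    {"slide": [-15, -2, -17], "angular": [0, 0, 0], "gripper": 8.5},
    {"slide": [-19, -2.5, -17], "angular": [0, 0, 0], "gripper": 8.5},
    {"slide": [-23, -3, -17], "angular": [0, 0, 0], "gripper": 8.5},
    {"slide": [-27, -3.5, -17], "angular": [0, 0, 0], "gripper": 8.5},
    {"slide": [-31, -4, -17], "angular": [0, 0, 0], "gripper": 8.5},
  ],
  squeeze=60,
)

```text
clock: 3.03
ee_pos: [0.5088, -0.0718, 0.2497]
tcp_rot: [[-0.0, 1.0, 0.002], [1.0, 0.0, -0.0], [-0.0, 0.002, -1.0]]
contact_force: [0.9, -0.7, -0.1]
finger_gap: 0.996
```

Call:
step_arm(
  plan=[
    {"slide": [-4, -0.5, 0], "angular": [0, 0, 0], "gripper": 8.5},
    {"slide": [-8, -1, 0], "angular": [0, 0, 0], "gripper": 8.5},
    {"slide": [-12, -1.5, 0], "angular": [0, 0, 0], "gripper": 8.5},
    {"slide": [-16, -2, 0], "angular": [0, 0, 0], "gripper": 8.5},
    {"slide": [-20, -2.5, 0], "angular": [0, 0, 0], "gripper": 8.5},
    {"slide": [-24, -3, 0], "angular": [0, 0, 0], "gripper": 8.5},
    {"slide": [-28, -3.5, 0], "angular": [0, 0, 0], "gripper": 8.5},
    {"slide": [-30, -3.5, 0], "angular": [0, 0, 0], "gripper": 8.5},
    {"slide": [-30, -3.5, 0], "angular": [0, 0, 0], "gripper": 8.5},
    {"slide": [-30, -3.5, 0], "angular": [0, 0, 0], "gripper": 8.5},
  ],
)

```text
clock: 3.87
ee_pos: [0.4738, -0.3709, 0.2491]
tcp_rot: [[0.002, 1.0, 0.0], [1.0, -0.002, 0.0], [0.0, 0.0, -1.0]]
contact_force: [0.8, 1.0, 0.5]
finger_gap: 0.995
```

```bash
python3 w.py w2; python3 - <<'E'
from h import *; import pickle
c=pickle.load(open('w2.pkl','rb')); im=cv2.imread('pics/w2.png'); g=cv2.cvtColor(im,6)
print(proj(c,(.476,-.315,.087)),proj(c,(.476,-.315,.003)))
E
```

```text
3.8667 [ 0.47375889 -0.37094026  0.24907044] [0.83538183 1.00983978 0.52220154] 0.9952497963411564 [[0.002, 1.0, 0.0], [1.0, -0.002, 0.0], [0.0, 0.0, -1.0]]
[258.76640697 130.06194331] [258.17799829 125.71782549]
```

View pics/w2.png

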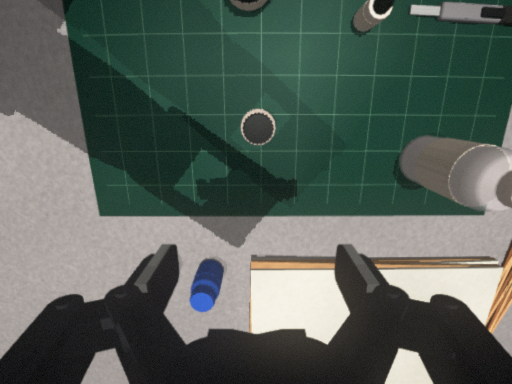

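The jar cap is at (258,127), the blue look-alike at (205,285) and the glue bottle at (460,170), well clear. On the cap plane that puts the jar at about (0.475,-0.312). Descend, then close.

Call:
step_arm(
  plan=[
    {"slide": [3.5, 0.15, 2], "angular": [0, 0, 0], "gripper": 8.5},
    {"slide": [5.9, 0.15, 5], "angular": [0, 0, 0], "gripper": 8.5},
    {"slide": [5.9, 0.15, 9], "angular": [0, 0, 0], "gripper": 8.5},
    {"slide": [5.9, 0.15, 12.5], "angular": [0, 0, 0], "gripper": 8.5},
    {"slide": [5.9, 0.15, 15], "angular": [0, 0, 0], "gripper": 8.5},
    {"slide": [5.9, 0.15, 17.5], "angular": [0, 0, 0], "gripper": 8.5},
    {"slide": [5.9, 0.15, 20], "angular": [0, 0, 0], "gripper": 8.5},
    {"slide": [5.9, 0.15, 22], "angular": [0, 0, 0], "gripper": 8.5},
    {"slide": [5.9, 0.15, 22.5], "angular": [0, 0, 0], "gripper": 8.5},
    {"slide": [5.9, 0.15, 22.5], "angular": [0, 0, 0], "gripper": 8.5},
  ],
)

```text
clock: 4.75
ee_pos: [0.4748, -0.3091, 0.0232]
tcp_rot: [[-0.002, 1.0, -0.003], [1.0, 0.002, 0.002], [0.002, -0.003, -1.0]]
contact_force: [0.1, 0.2, -0.5]
finger_gap: 0.992
```

Call:
step_arm(
  plan=[
    {"slide": [0, 0, 0], "angular": [0, 0, 0], "gripper": 3},
    {"slide": [0, 0, 0], "angular": [0, 0, 0], "gripper": 3},
    {"slide": [0, 0, 0], "angular": [0, 0, 0], "gripper": 3},
    {"slide": [0, 0, 0], "angular": [0, 0, 0], "gripper": 3},
    {"slide": [0, 0, 0], "angular": [0, 0, 0], "gripper": 3},
    {"slide": [0, 0, 0], "angular": [0, 0, 0], "gripper": 3},
  ],
  squeeze=60,
)

```text
clock: 5.25
ee_pos: [0.4762, -0.3114, 0.0259]
tcp_rot: [[0.0, 1.0, 0.002], [1.0, -0.0, -0.001], [-0.001, 0.002, -1.0]]
contact_force: [-1.5, 2.1, 6.6]
finger_gap: 0.476
```

The jar is gripped, with an opening of about 41 mm. Lift and carry it over the cup.

Call:
step_arm(
  plan=[
    {"slide": [0, 0, -1.5], "angular": [0, 0, 0], "gripper": 3},
    {"slide": [0, 0, -4], "angular": [0, 0, 0], "gripper": 3},
    {"slide": [0, 0, -7.5], "angular": [0, 0, 0], "gripper": 3},
    {"slide": [0, 0, -11], "angular": [0, 0, 0], "gripper": 3},
    {"slide": [0, 0, -15], "angular": [0, 0, 0], "gripper": 3},
    {"slide": [1.5, 0.5, -18], "angular": [0, 0, 0], "gripper": 3},
    {"slide": [4, 1, -20], "angular": [0, 0, 0], "gripper": 3},
    {"slide": [7, 2, -20], "angular": [0, 0, 0], "gripper": 3},
    {"slide": [10.5, 3, -20], "angular": [0, 0, 0], "gripper": 3},
    {"slide": [14, 4, -20], "angular": [0, 0, 0], "gripper": 3},
    {"slide": [17.5, 5, -20], "angular": [0, 0, 0], "gripper": 3},
    {"slide": [21, 6, -20], "angular": [0, 0, 0], "gripper": 3},
  ],
)

```text
clock: 6.25
ee_pos: [0.5355, -0.0994, 0.2252]
tcp_rot: [[0.001, 1.0, 0.001], [1.0, -0.001, -0.0], [-0.0, 0.001, -1.0]]
contact_force: [0.0, -0.3, -1.4]
finger_gap: 0.477
```

Call:
step_arm(
  plan=[
    {"slide": [3.5, 1, 0], "angular": [0, 0, 0], "gripper": 3},
    {"slide": [7, 2, 0], "angular": [0, 0, 0], "gripper": 3},
    {"slide": [10.5, 3, 0], "angular": [0, 0, 0], "gripper": 3},
    {"slide": [14, 4, 0], "angular": [0, 0, 0], "gripper": 3},
    {"slide": [17.5, 5, 0], "angular": [0, 0, 0], "gripper": 3},
    {"slide": [21, 6, 0], "angular": [0, 0, 0], "gripper": 3},
    {"slide": [24.5, 7, 0], "angular": [0, 0, 0], "gripper": 3},
    {"slide": [27, 8, 0], "angular": [0, 0, 0], "gripper": 3},
    {"slide": [28.5, 8.4, 0], "angular": [0, 0, 0], "gripper": 3},
    {"slide": [28.5, 8.4, 0], "angular": [0, 0, 0], "gripper": 3},
    {"slide": [28.5, 8.4, 0], "angular": [0, 0, 0], "gripper": 3},
  ],
)

```text
clock: 7.17
ee_pos: [0.6191, 0.1841, 0.2243]
tcp_rot: [[-0.001, 1.0, -0.0], [1.0, 0.001, -0.001], [-0.001, -0.0, -1.0]]
contact_force: [-1.0, 0.2, -1.5]
finger_gap: 0.475
```

```bash
python3 - <<'E'
from h import *
a=grab_frame('scene');b=grab_frame('side')
z=lambda im,x,y,w,h:cv2.resize(im[y:y+h,x:x+w],(400,300),interpolation=cv2.INTER_CUBIC)
cv2.imwrite('pics/crop4.png',np.hstack([z(a,320,160,80,60),z(b,175,60,80,60)]))
s=get_state();print(s['clock'],s['ee_pos'],s['contact_force'],s['finger_gap'])
p=s['ee_pos']-[0,0,.0225]
print(proj(calibration('scene'),p)-[320,160],proj(calibration('side'),p)-[175,60])
E
```

```text
7.2667 [0.6189082  0.18274077 0.2243248 ] [-0.10612453 -0.348956   -0.52122604] 0.48205592991152935
[43.02800806 34.39843182] [43.49414715 26.32414476]
```

View pics/crop4.png

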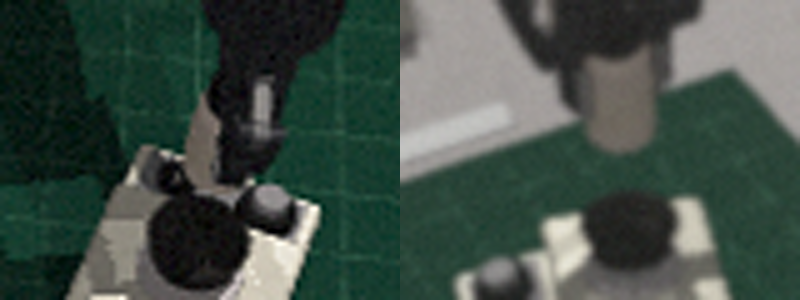

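```bash
python3 - <<'E'
from h import *
for n,o in [('scene',(320,160)),('side',(175,60))]:
    c=calibration(n)
    P=[(.6196,.1845,.134)]+[(.6196+.032*np.cos(t),.1845+.032*np.sin(t),.134) for t in np.linspace(0,6.28,60)]
    q=np.array([(proj(c,p)-o)*5 for p in P]); print(n,q[0],q.min(0),q.max(0))
E
```

```text
scene [198.48580046 238.32019429] [145.58135328 194.6145461 ] [251.39577532 283.12748669]
side [224.99838843 217.6299237 ] [173.72339206 184.64354034] [276.16631144 251.49046263]
```

The cup's predicted outline matches both views to about 1 px, so I'll lower the jar into it.

Call:
step_arm(
  plan=[
    {"slide": [0.1, 0, 2], "angular": [0, 0, 0], "gripper": 3},
    {"slide": [0.1, 0, 4], "angular": [0, 0, 0], "gripper": 3},
    {"slide": [0.1, 0, 5.5], "angular": [0, 0, 0], "gripper": 3},
    {"slide": [0.1, 0, 6.5], "angular": [0, 0, 0], "gripper": 3},
    {"slide": [0.1, 0, 7.2], "angular": [0, 0, 0], "gripper": 3},
    {"slide": [0.1, 0, 7.5], "angular": [0, 0, 0], "gripper": 3},
    {"slide": [0.1, 0, 7.5], "angular": [0, 0, 0], "gripper": 3},
    {"slide": [0.1, 0, 7.5], "angular": [0, 0, 0], "gripper": 3},
  ],
)

```text
clock: 7.93
ee_pos: [0.62, 0.1849, 0.15]
tcp_rot: [[0.0, 1.0, 0.001], [1.0, -0.0, 0.0], [0.0, 0.001, -1.0]]
contact_force: [0.3, -0.1, -0.9]
finger_gap: 0.48
```

Call:
step_arm(
  plan=[
    {"slide": [0, 0, 0.2], "angular": [0, 0, 0], "gripper": 3},
    {"slide": [0, 0, 0.4], "angular": [0, 0, 0], "gripper": 3},
    {"slide": [0, 0, 0.6], "angular": [0, 0, 0], "gripper": 3},
    {"slide": [0, 0, 0.6], "angular": [0, 0, 0], "gripper": 3},
    {"slide": [0, 0, 0.6], "angular": [0, 0, 0], "gripper": 3},
  ],
)

```text
clock: 8.35
ee_pos: [0.6199, 0.1852, 0.1439]
tcp_rot: [[-0.0, 1.0, 0.001], [1.0, 0.0, 0.0], [0.0, 0.001, -1.0]]
contact_force: [0.1, 0.5, 4.2]
finger_gap: 0.481
```

The jar touches the floor at the expected height (TCP 0.144), with negligible side force. Now press down.

Call:
step_arm(
  plan=[
    {"slide": [0, 0, 0.2], "angular": [0, 0, 0], "gripper": 3},
    {"slide": [0, 0, 0.4], "angular": [0, 0, 0], "gripper": 3},
    {"slide": [0, 0, 0.6], "angular": [0, 0, 0], "gripper": 3},
    {"slide": [0, 0, 0.8], "angular": [0, 0, 0], "gripper": 3},
    {"slide": [0, 0, 0.9], "angular": [0, 0, 0], "gripper": 3},
    {"slide": [0, 0, 1.0], "angular": [0, 0, 0], "gripper": 3},
    {"slide": [0, 0, 1.0], "angular": [0, 0, 0], "gripper": 3},
    {"slide": [0, 0, 1.0], "angular": [0, 0, 0], "gripper": 3},
  ],
)

```text
clock: 9.02
ee_pos: [0.62, 0.1852, 0.1349]
tcp_rot: [[-0.0, 1.0, 0.001], [1.0, 0.0, 0.0], [0.0, 0.001, -1.0]]
contact_force: [-3.6, -0.7, 14.0]
finger_gap: 0.481
```

Call:
step_arm(
  plan=[
    {"slide": [0, 0, 0.1], "angular": [0, 0, 0], "gripper": 3},
    {"slide": [0, 0, 0.1], "angular": [0, 0, 0], "gripper": 3},
    {"slide": [0, 0, 0.1], "angular": [0, 0, 0], "gripper": 3},
    {"slide": [0, 0, 0.1], "angular": [0, 0, 0], "gripper": 3},
  ],
)

```text
clock: 9.35
ee_pos: [0.62, 0.1853, 0.1348]
tcp_rot: [[-0.0, 1.0, 0.002], [1.0, 0.0, 0.001], [0.001, 0.002, -1.0]]
contact_force: [-7.1, -1.5, 19.8]
finger_gap: 0.479
```

```bash
python3 - <<'E'
from h import *
a=grab_frame('scene');b=grab_frame('side')
z=lambda im,x,y,w,h:cv2.resize(im[y:y+h,x:x+w],(400,300),interpolation=cv2.INTER_CUBIC)
cv2.imwrite('pics/crop5.png',np.hstack([z(a,320,160,80,60),z(b,175,75,80,60)]))
s=get_state();print(s['clock'],s['ee_pos'],s['contact_force'],s['moment'],s['finger_gap'])
E
```

```text
9.45 [0.62000481 0.18524143 0.13478336] [-6.59694707 -1.31155497 20.83356509] [-0.34382247  1.11232323 -0.06646888] 0.4768435409272722
```

View pics/crop5.png

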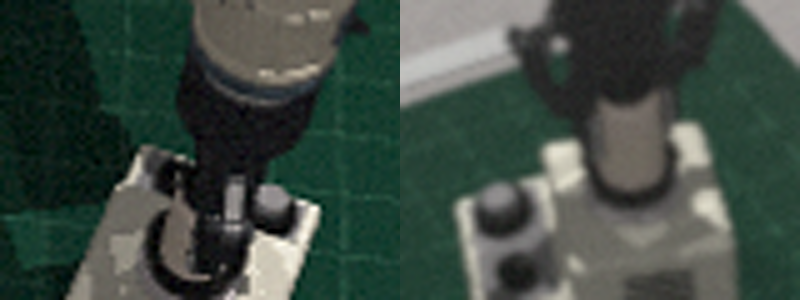

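The jar stands upright in the cup, the ring has sunk around it, and the button is up. TCP z has stopped at 0.1348 while the force rose from 14 to 21 N, so the cup is on its stop. Handing in.

```bash
python3 -c "
from h import *
print(job_done()); s=get_state(); print(s['clock'],s['ee_pos'],s['contact_force'],s['finger_gap'])"
```

```text
the job is handed in; nothing more can be done
None
the job is handed in; nothing more can be done
```

I pressed the start button, stood the paint bottle in the mixer's cup and pushed it to the bottom. I handed in at about 9.5 s, still holding it down. No verdict was reported.

- **Start button:** I pressed it with shut fingers until the force reached 21 N at its stop. It shows up again in the later views.
- **Bottle:** I took the white flat-capped one, lifted it and set it in the cup. It touched the cup floor at the expected height with almost no side force.
- **Final press:** the tool stopped at z = 0.1348 m, about 9 to 9.7 mm below first contact, while the push rose from 14 to 21 N. I read that as the cup being on its stop. The finger opening stayed at 0.48, about 41 mm, and the last crops showed the bottle upright.

**Open points:**
- The first move call was refused because its rows lacked "angular", and nothing moved.
- The last reading showed about 7 N of sideways force while pressing.
- The side camera put the cup up to 12 mm away from the other views. I followed the scene and wrist views, which agreed within about 1 mm.
- I took no final overview of the other objects. The arm came near none of them.

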